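# Pack the joint caps into their tin and cover it

## Robot

A 7-joint arm with a two-finger parallel gripper is mounted at the origin on the work surface. World frame = base frame: x ahead of the robot, y to its left, z up, the work surface at z = 0. Lengths are in m, angles in rad, forces in N, time in s.
With the tool pointing down it reaches from about 0.425 to 0.95 m from the base axis. Payload 4.7 kg.
Tool frame: the origin (TCP) lies on the centre line of the jaws, within the pads' length; the fingertips stand 17 mm ahead of it and the grasp point (between the pads) lies 2 mm behind it; z points along the fingers, y is the line along which they close (so a half turn about z gives the same grasp; the last joint's range is limited). The gripper opens to 85 mm and grips with 20 to 120 N. Pads are 22 mm wide; open, the fingers measure 114 mm over their backs; the gripper's body (76 mm by 85 mm) begins 54 mm behind the grasp point. The pads swing forward as they close: fully open they stand 13 mm farther back than shut.
Start: joints at [1.125, 0.469, -0.049, 1.532, 0.024, 1.141, -0.082], TCP at [0.273, -0.617, 0.217] pointing down, gripper open.
Joint ranges: [-2.59, 2.59], [-0.33, 1.99], [-1.39, 1.29], [0.1, 2.45], [-1.04, 4.18], [0.21, 1.99], [-2.66, 2.66]. Speed limits (rad/s): [2.57, 2.57, 3.14, 3.14, 3.14, 3.14, 3.14].

## Interface

Orientations are given as a unit quaternion [x, y, z, w].
In Python, from bench import * gives the robot as it stands.
- The arm moves only by the shell command python3 -m crank 'ROWS' [OPENING] [FORCE]. ROWS is JSON, a list of rows, each an object of numbers: "dx", "dy", "dz": the shift along the tool's x, y, z normalised to -1 to 1, where 1 is 40 cm; "wx", "wy", "wz": the turn, a rotation vector about the tool's x, y, z normalised to -1 to 1, where 1 is 60 degrees. In form: [{"dx": .., "dy": .., "dz": .., "wx": .., "wy": .., "wz": ..}, ...]. A call has exactly 8 rows; each row is the pose to reach, as a shift and turn from the pose commanded when the call began, along the tool's axes at that moment; what a row does not reach only later rows make up. A row lasts 1/10 s, in which the tool goes at most 50 mm and 8.59 degrees, less where a joint would pass 70% of its speed; a pose out of reach is approached as far as the arm can. A call with a number of a shift or a turn outside -1 to 1 is refused whole. A call with a gripper value outside its range is refused whole. OPENING is the gripper's target within -1 to 1 (shut at 1, half-way at 0, fully open at -1), set as the call begins (- or left out, the last holds). The fingers move at their own pace and stop on an object; FORCE is the grip in N (left out, the last holds). Time passes only in rows, so rows that repeat a pose let the fingers close, or fill a call up. It gives the time, the measured TCP pose, the force, the opening and the grip force at its end, in the units of the state.
- state(): the state, without advancing time (a new reading comes with each control period).
- snapshot(name): name is "scene" or "side" or "wrist"; returns the picture (384x512x3 uint8, red, green, blue); there is no depth.
- camera_params(name): a dict with "intrinsics" (3x3 intrinsics, pixels), "k1" (the pictures are not rectified: a ray, as slopes to the right and down, at radius r is drawn at 1 + k1 r^2 times it, then the intrinsics apply), "world_to_cam" (4x4, takes a point from world to camera coordinates). Camera axes: x right, y up, looking along -z (the intrinsics and any distortion apply to the point x, -y, -z); pixel columns grow to the right and rows downward; lengths in m; the calibration is good to about 2 mm. A picture is of the moment at which its call begins: read the wrist's pose just before it. camera_params takes no time and is no camera call; for the wrist camera it gives the pose at the moment of the call.
- hand_in(): hands the job in; it is judged then, once.
Trained networks look in the newest picture that a camera, given by its name, has taken for a name from the list of things; names that differ only in an ending like _2 or _b are one class to them, and where a whole thing is asked for, a point or a joint stands for the part that bears it (a point fixed in the world has none). Each returns a list of dicts, best first, with "conf" (0 to 1); they miss things now and then, are a little off and sometimes report something else, mostly with a low value. They report only what shows in the picture. A call takes as long as a camera call. They do not tell look-alikes from the thing itself.
- search_frame(camera, name): "at" ([column, row] in pixels, amid what is visible of it).
- tip_of(camera, name): "at" ([column, row] in pixels: a listed point, or the origin of a listed thing).
The state is a dict: "time": time; "q": joint angles; "dq": joint speeds; "effort": joint torques, N m; "ee_pos": TCP position; "ee_rot": TCP orientation; "wrist_force": force on the tool from outside, world axes, zero at the start; "wrist_torque": the same for the moment, N m; "grip_width": opening from 0.0 (shut) to 1.0 (fully open); "grasp_force": force on a finger pad.
Only numpy, scipy, OpenCV 4.12 (cv2) and the standard library are available. Lean on these libraries where they do the work, as an engineer would, in place of code of your own. Each camera call takes 0.05 s, during which the arm holds its last target. There are 200 camera calls.

## Task

Put the three wide flat white caps into the round metal tin, side by side and flat on its floor with their knobs up, and then put the tin's deep cover over them so that it sits fully down on the tin's foot all round. Leave the two narrow stoppers, the grey cone rings and the cork ring where they stand.

Things in the scene. Friction and masses are not known exactly. Their poses are not given: they have to be found in the camera images.
- tin: bottom of a round grey metal tin, fixed to the bench: foot plate 172 mm in diameter, 4 mm thick; on it a low round wall 134 mm inside, 140 mm outside diameter, top at 18 mm. Floor inside and foot outside are both at 4 mm. Three caps fit in a triangle, centres 37 mm from the tin's centre, 120 degrees apart, 5 to 6 mm room each side. Origin: centre of the underside, on the bench; z up
- cover: deep round grey metal cover, loose, open side down on the bench: 161 mm outside, 156 mm inside diameter, ceiling at 60, top face at 63 mm; upright black knob 18 mm in diameter on the centre, from 63 to 96 mm; 280 g. It goes over the tin's wall (8 mm play all round) and rests on the foot plate. Origin: centre of its open lower rim; z up along the knob
- cap_a: wide flat round cap of white plastic: a disc 50 mm in diameter and 14 mm thick (lower edge bevelled 3.5 mm) with an upright round knob 16 mm in diameter on its centre, from 14 mm up to the top at 46 mm; 60 g, loose, standing on the bench knob up. Origin: centre of its underside; z up along the knob
- cap_b: wide flat round cap of white plastic: a disc 50 mm in diameter and 14 mm thick (lower edge bevelled 3.5 mm) with an upright round knob 16 mm in diameter on its centre, from 14 mm up to the top at 46 mm; 60 g, loose, standing on the bench knob up. Origin: centre of its underside; z up along the knob
- cap_c: wide flat round cap of white plastic: a disc 50 mm in diameter and 14 mm thick (lower edge bevelled 3.5 mm) with an upright round knob 16 mm in diameter on its centre, from 14 mm up to the top at 46 mm; 60 g, loose, standing on the bench knob up. Origin: centre of its underside; z up along the knob
- stopper_a: tall narrow tapered stopper of the same white plastic, NOT to be moved: 26 mm wide at the foot, 32 mm at 30 mm height, above that a round knob 16 mm in diameter up to 58 mm; 50 g, loose, standing upright. Origin: centre of its underside
- stopper_b: tall narrow tapered stopper of the same white plastic, NOT to be moved: 26 mm wide at the foot, 32 mm at 30 mm height, above that a round knob 16 mm in diameter up to 58 mm; 50 g, loose, standing upright. Origin: centre of its underside
- cone_rings: bystander: thick round nest of blue-grey rubber cone rings, 84 mm in diameter, 36 mm high, 300 g, loose. Origin: centre of its underside
- cork_ring: bystander: flat ring of cork, 84 mm outside, 48 mm hole, 22 mm high, 60 g, loose. Origin: centre of its underside
Mind the look-alikes: they are no part of the job. What is shaped like the cap_b but blue or pink is not meant.

How it is judged:
On the way:
1. all three caps lie flat, side by side, on the floor of the still open tin (horizontal distance between each of cap_a, cap_b, cap_c and tin below 0.045 m and z of cap_a in the frame of tin between 0 and 0.008 m and angle between each of cap_a, cap_b, cap_c's own z axis and vertical below 0.1 rad and linear speed of each of cap_a, cap_b, cap_c below 0.02 m/s and z of cap_b in the frame of tin between 0 and 0.008 m and z of cap_c in the frame of tin between 0 and 0.008 m and horizontal distance between cover and tin above 0.1 m), for 0.2 s.
At the end, for the whole second after the job is handed in: All three caps flat on the tin's floor, knob up (within 45 mm of its centre, underside under 8 mm, tilt under 0.1 rad); cover over them, rim under 8 mm, within 12 mm of centre, tilt under 0.05 rad; all at rest; stoppers upright, they and both rings within 20 mm of their start (horizontal distance between each of cap_a, cap_b, cap_c and tin below 0.045 m and z of cap_a in the frame of tin between 0 and 0.008 m and angle between each of cap_a, cap_b, cap_c's own z axis and vertical below 0.1 rad and linear speed of each of cap_a, cap_b, cap_c, cover below 0.02 m/s and z of cap_b in the frame of tin between 0 and 0.008 m and z of cap_c in the frame of tin between 0 and 0.008 m and horizontal distance between cover and tin below 0.012 m and z of cover in the frame of tin between 0 and 0.008 m and angle between cover's own z axis and vertical below 0.05 rad and distance of each of stopper_a, stopper_b, cone_rings, cork_ring from where it was at the start of the episode below 0.02 m and angle between each of stopper_a, stopper_b's own z axis and vertical below 0.2 rad); the robot touches nothing.
It fails at once if a narrow stopper is knocked over or moved by more than 20 mm (distance of any of stopper_a, stopper_b from where it was at the start of the episode above 0.02 m or angle between any of stopper_a, stopper_b's own z axis and vertical above 0.5 rad).
It fails at once if the cone rings or the cork ring are moved by more than 20 mm (distance of any of cone_rings, cork_ring from where it was at the start of the episode above 0.02 m).
It also fails if it takes over 99 s, if anything falls off the work surface, if the arm or the gripper's body presses on something with over 40 N, if the wrist force passes 120 N, or if a joint passes its speed limit or range.

## Working session

There is one attempt and no reset: what is moved stays moved. The work goes in short steps, Python scripts to look and compute and a shell command to move; the robot and the scene stay as the last step left them, time stands still between calls to the robot, and variables do not carry over. Pictures are saved under pics/ and viewed, at most 14 in all, crops included, and the job is handed in when it is done.

```bash
ls; mkdir -p pics; python3 - <<'E'
from bench import *
import cv2,numpy as np
s=state();print(s)
for c in("scene","side"):
    im=snapshot(c);cv2.imwrite(f"pics/{c}0.png",im[:,:,::-1])
    p=camera_params(c);print(c,p)
    for n in("tin","cover","cap_a","stopper_a","cone_rings","cork_ring"):
        print(n,[(np.round(d["at"]).tolist(),round(d["conf"],2)) for d in tip_of(c,n)])
print(state()["time"])
E
```

```text
pics
{'time': 0.0, 'q': array([ 1.12509445,  0.46943345, -0.04861215,  1.53369931,  0.02408686,
        1.14098209, -0.0822939 ]), 'dq': array([-3.97597574e-04,  1.26348717e-03,  6.98112418e-04,  1.86367224e-04,
       -3.49339453e-04,  2.60286571e-03,  9.19718205e-05]), 'effort': array([ 5.06722936e-04, -5.10303462e+01, -4.64304734e-02, -2.37710935e+01,
        1.07904029e-02,  7.60715251e-03,  1.17525241e-05]), 'ee_pos': array([ 0.27304005, -0.61664262,  0.21546459]), 'ee_rot': array([ 9.78357609e-01,  2.06918947e-01, -2.25386715e-04, -9.41982076e-04]), 'wrist_force': array([ 0.13640962,  0.72604521, -0.23800584]), 'wrist_torque': array([ 0.00020062, -0.00434834,  0.04788942]), 'grasp_force': 0.0, 'grip_width': 0.9956659814757362}
scene {'intrinsics': array([[362.18517291,   0.        , 252.83445415],
       [  0.        , 362.18517291, 197.23941936],
       [  0.        ,   0.        ,   1.        ]]), 'k1': 0.02791220175725085, 'world_to_cam': array([[-0.26504731,  0.96421876,  0.00566632,  0.16149208],
       [-0.66364834, -0.18668248,  0.72437596,  0.3433971 ],
       [ 0.69951
[... 534 characters left out ...]
     , 465.33841344, 190.42616129],
       [  0.        ,   0.        ,   1.        ]]), 'k1': -0.034091660325736524, 'world_to_cam': array([[-0.97525825, -0.22102615, -0.00433356,  0.59158067],
       [ 0.14642408, -0.66052133,  0.7363909 , -0.11687689],
       [-0.16562406,  0.71753676,  0.67654243, -1.0389546 ],
       [ 0.        ,  0.        ,  0.        ,  1.        ]])}
tin [([325.0, 136.0], 0.81)]
cover [([280.0, 305.0], 0.77)]
cap_a [([316.0, 196.0], 0.66), ([280.0, 184.0], 0.65), ([223.0, 206.0], 0.58), ([200.0, 186.0], 0.55), ([198.0, 226.0], 0.54)]
stopper_a [([270.0, 231.0], 0.74), ([318.0, 225.0], 0.55)]
cone_rings [([244.0, 139.0], 0.63)]
cork_ring [([188.0, 264.0], 0.61)]
0.7
```

View pics/scene0.png

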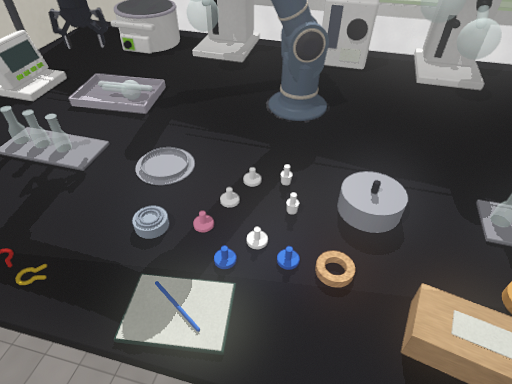

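View pics/side0.png

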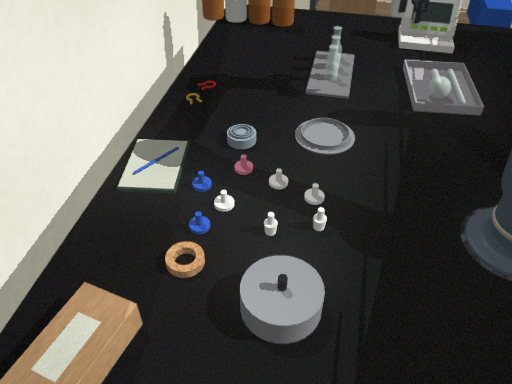

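```bash
cat > h.py <<'E'
import numpy as np,cv2
from scipy.spatial.transform import Rotation as R
from bench import *
def px2w(p,uv,z):
    K=p["intrinsics"];T=p["world_to_cam"]
    a=(np.asarray(uv,float)-K[:2,2])/[K[0,0],K[1,1]];r=a.copy()
    for _ in range(20): r=a/(1+p["k1"]*(r@r))
    d=T[:3,:3].T@np.array([r[0],-r[1],-1]);c=-T[:3,:3].T@T[:3,3]
    return (c+d*(z-c[2])/d[2])
def w2px(p,X):
    T=p["world_to_cam"];c=T[:3,:3]@np.asarray(X,float)+T[:3,3]
    r=np.array([c[0],-c[1]])/-c[2];r=r*(1+p["k1"]*(r@r))
    return r*np.diag(p["intrinsics"])[:2]+p["intrinsics"][:2,2]
def togo(target,yaw=None,st=None):
    """rows units from current pose to target TCP pos, tool down, tool y-axis at angle yaw (world)"""
    s=st or state();Rc=R.from_quat(s["ee_rot"])
    d=Rc.inv().apply(np.asarray(target)-s["ee_pos"])/.4
    if yaw is None:
        y=Rc.as_matrix()[:,1];yaw=np.arctan2(y[1],y[0])
    y=np.array([np.cos(yaw),np.sin(yaw),0]);z=np.array([0,0,-1.]);
    w=(Rc.inv()*R.from_matrix(np.c_[np.cross(y,z),y,z])).as_rotvec()/(np.pi/3)
    return d.round(4),w.round(3)
E
python3 - <<'E'
from h import *
a=camera_params("scene");b=camera_params("side")
for n,u in dict(tin=(166,166),cover=(367,208),c1=(284,262),c2=(251,182),c3=(256,240),c4=(224,202),c5=(204,225),c6=(226,259),s1=(287,212),s2=(281,183),cone=(153,225),cork=(337,271)).items(): print(n,px2w(a,u,0).round(3)[:2])
for n,u in dict(tin=(325,136),cover=(280,305),c1=(316,196),c2=(280,184),c3=(223,206),c4=(200,186),c5=(198,226),s1=(270,231),s2=(318,225),cone=(244,139),cork=(188,264)).items(): print(n,px2w(b,u,0).round(3)[:2])
E
```

```text
tin [ 0.464 -0.308]
cover [0.482 0.277]
c1 [0.712 0.102]
c2 [ 0.465 -0.045]
c3 [0.666 0.024]
c4 [ 0.563 -0.093]
c5 [ 0.655 -0.115]
c6 [ 0.739 -0.028]
s1 [0.554 0.077]
s2 [0.446 0.038]
cone [ 0.689 -0.237]
cork [0.704 0.221]
tin [ 0.46  -0.312]
cover [0.486 0.275]
c1 [ 0.455 -0.055]
c2 [ 0.55 -0.08]
c3 [0.671 0.029]
c4 [ 0.747 -0.028]
c5 [0.71  0.106]
s1 [0.544 0.085]
s2 [0.438 0.042]
cone [ 0.685 -0.248]
cork [0.697 0.217]
```

Candidates by scene pixel: white caps (251,182), (229,199) and (257,240). Pink (204,225) and blue (226,259) and (289,260) are look-alikes. The white stoppers are at (287,175) and (293,205). The three white, wide-disc ones fit the description. I'll confirm this in a crop and refine the positions.

```bash
python3 - <<'E'
from h import *
im=cv2.imread("pics/scene0.png")
cv2.imwrite("pics/crop1.png",cv2.resize(im[160:275,185:310],None,fx=5,fy=5,interpolation=cv2.INTER_CUBIC))
# silhouette fit: project model outline of cap, compare with mask in both cameras
from scipy.optimize import minimize
t=np.linspace(0,2*np.pi,40)
ring=lambda r,z:np.c_[r*np.cos(t),r*np.sin(t),0*t+z]
def sil(p,x,y,parts,S=4):
    m=np.zeros((384*S,512*S),np.uint8)
    for part in parts:
        P=np.array([w2px(p,q+[x,y,0]) for q in np.vstack([ring(r,z) for r,z in part])])
        cv2.fillConvexPoly(m,cv2.convexHull(((P+.5)*S-.5).astype(np.float32)).astype(np.int32),255)
    return cv2.resize(m,(512,384),interpolation=cv2.INTER_AREA)/255.
cap=[[(.0215,0),(.025,.0035),(.025,.014)],[(.008,.014),(.008,.046)]]
stp=[[(.013,0),(.016,.03)],[(.008,.03),(.008,.058)]]
cov=[[(.0805,0),(.0805,.063)]]
tin=[[(.086,0),(.086,.004)],[(.07,.004),(.07,.018)]]
for n,x,y,mod,th in[("c1",.46,-.05,cap,70),("c2",.556,-.086,cap,70),("c3",.668,.026,cap,70),("s1",.549,.081,stp,70),("s2",.442,.04,stp,70),("cover",.484,.276,cov,70),("tin",.462,-.31,tin,55)]:
    res=[]
    for c in("scene","side"):
        p=camera_params(c);g=cv2.imread(f"pics/{c}0.png").min(2).astype(float)
        g=np.clip((g-th*.6)/(th*.8),0,1)
        roi=cv2.dilate(sil(p,x,y,mod),np.ones((15,15)))>0
        f=lambda v:((sil(p,v[0],v[1],mod)-g)[roi]**2).sum()
        r=minimize(f,[x,y],method="Nelder-Mead",options=dict(initial_simplex=[[x,y],[x+.01,y],[x,y+.01]],xatol=2e-4))
        res.append(np.r_[r.x.round(4),round(r.fun,1)])
    print(n,*res)
E
```

```text
c1 [ 0.4608 -0.0428 12.8   ] [ 0.4594 -0.0449 28.6   ]
c2 [ 0.5572 -0.0787 16.    ] [ 0.5551 -0.0808  2.4   ]
c3 [6.699e-01 2.640e-02 6.880e+01] [0.6689 0.0253 3.4   ]
s1 [ 0.5446  0.087  45.6   ] [0.5435 0.0854 2.6   ]
s2 [ 0.4371  0.0491 23.    ] [4.364e-01 4.730e-02 1.160e+02]
cover [  0.4853   0.2798 110.8   ] [  0.4844   0.2775 269.6   ]
tin [  0.4628  -0.3106 216.8   ] [ 0.4616 -0.3128 14.8   ]
```

View pics/crop1.png

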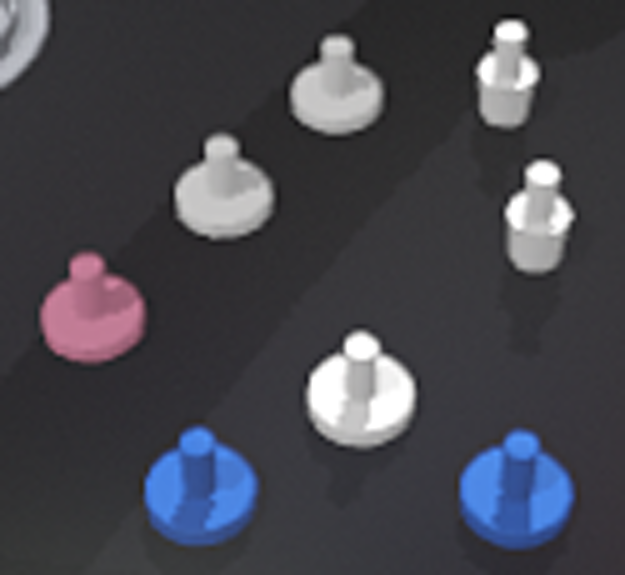

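The crop confirms it. The three wide white caps, two of them in shadow, are at scene (252,180), (229,198) and (257,240); the blue, pink and tall tapered ones are not meant. The two cameras agree to about 2 mm. I'll work with tool x = world x, so tool y = −world y.

```bash
python3 - <<'E'
from h import *
print(togo([.36,-.35,.2155],-np.pi/2))
E
```

```text
(array([ 0.4686, -0.5231,  0.0026]), array([ 0.   , -0.   ,  0.398]))
```

```bash
python3 -m crank '[{"dx":0.04,"dy":-0.045,"wz":0.04},{"dx":0.11,"dy":-0.12,"wz":0.1},{"dx":0.18,"dy":-0.2,"wz":0.17},{"dx":0.26,"dy":-0.29,"wz":0.24},{"dx":0.34,"dy":-0.38,"wz":0.31},{"dx":0.41,"dy":-0.46,"wz":0.36},{"dx":0.455,"dy":-0.508,"wz":0.398},{"dx":0.4686,"dy":-0.523,"wz":0.398}]' 0 40; python3 - <<'E'
from h import *
s=state();print(s["ee_pos"],s["q"].round(2),s["wrist_force"],togo([.460,-.0438,.12],-np.pi/2))
E
```

```text
[ 0.27330662 -0.61721235  0.21654964] [ 1.13  0.47 -0.05  1.53  0.02  1.14 -0.08] [ 0.37200464  1.20616044 -0.23551144] (array([ 1.0071, -1.1219,  0.2413]), array([ 0.   , -0.   ,  0.398]))invalid input
```

```bash
python3 -m crank '[{"dx":0.04,"dy":-0.045,"dz":0,"wx":0,"wy":0,"wz":0.04},{"dx":0.11,"dy":-0.12,"dz":0,"wx":0,"wy":0,"wz":0.1},{"dx":0.18,"dy":-0.2,"dz":0,"wx":0,"wy":0,"wz":0.17},{"dx":0.26,"dy":-0.29,"dz":0,"wx":0,"wy":0,"wz":0.24},{"dx":0.34,"dy":-0.38,"dz":0,"wx":0,"wy":0,"wz":0.31},{"dx":0.41,"dy":-0.46,"dz":0,"wx":0,"wy":0,"wz":0.36},{"dx":0.455,"dy":-0.508,"dz":0,"wx":0,"wy":0,"wz":0.398},{"dx":0.4686,"dy":-0.523,"dz":0,"wx":0,"wy":0,"wz":0.398}]' 0 40; python3 - <<'E'
from h import *
s=state();print(s["ee_pos"],s["q"].round(2),s["wrist_force"],togo([.460,-.0438,.12],-np.pi/2))
E
```

```text
time: 1.5
ee_pos: [0.3614, -0.3469, 0.2169]
ee_rot: [1.0, 0.003, 0.0, -0.0]
wrist_force: [-0.2, -0.2, 0.5]
grip_width: 0.499
grasp_force: 0.0
[ 0.36144443 -0.34694194  0.21694439] [ 0.76  0.19 -0.09  1.93  0.02  1.02 -0.9 ] [-0.17872667 -0.19833789  0.52408997] (array([ 0.2502, -0.7565,  0.2428]), array([-0.   , -0.001,  0.005]))
```

```bash
python3 -m crank '[{"dx":0.02,"dy":-0.06,"dz":0.02,"wx":0,"wy":0,"wz":0},{"dx":0.06,"dy":-0.17,"dz":0.05,"wx":0,"wy":0,"wz":0},{"dx":0.1,"dy":-0.28,"dz":0.09,"wx":0,"wy":0,"wz":0},{"dx":0.14,"dy":-0.39,"dz":0.12,"wx":0,"wy":0,"wz":0},{"dx":0.18,"dy":-0.5,"dz":0.16,"wx":0,"wy":0,"wz":0},{"dx":0.21,"dy":-0.61,"dz":0.2,"wx":0,"wy":0,"wz":0},{"dx":0.24,"dy":-0.71,"dz":0.23,"wx":0,"wy":0,"wz":0},{"dx":0.25,"dy":-0.757,"dz":0.24,"wx":0,"wy":0,"wz":0}]'; python3 -m crank '[{"dx":0,"dy":0,"dz":0,"wx":0,"wy":0,"wz":0},{"dx":0,"dy":0,"dz":0,"wx":0,"wy":0,"wz":0},{"dx":0,"dy":0,"dz":0,"wx":0,"wy":0,"wz":0},{"dx":0,"dy":0,"dz":0,"wx":0,"wy":0,"wz":0},{"dx":0,"dy":0,"dz":0,"wx":0,"wy":0,"wz":0},{"dx":0,"dy":0,"dz":0,"wx":0,"wy":0,"wz":0},{"dx":0,"dy":0,"dz":0,"wx":0,"wy":0,"wz":0},{"dx":0,"dy":0,"dz":0,"wx":0,"wy":0,"wz":0}]'; python3 - <<'E'
from h import *
s=state();print(s["ee_pos"],s["q"].round(2),togo([.460,-.0438,.0365],-np.pi/2))
im=snapshot("wrist");cv2.imwrite("pics/w1.png",im[:,:,::-1]);p=camera_params("wrist")
for X in([.46,-.0438,0],[.46,-.0438,.046]):print(w2px(p,X))
E
```

```text
time: 2.3
ee_pos: [0.4609, -0.0444, 0.1196]
ee_rot: [1.0, 0.002, -0.0, -0.001]
wrist_force: [0.6, -0.2, 0.1]
grip_width: 0.498
grasp_force: 0.0
time: 3.1
ee_pos: [0.46, -0.0473, 0.1206]
ee_rot: [1.0, -0.0, 0.0, 0.0]
wrist_force: [-1.3, -0.3, 0.0]
grip_width: 0.502
grasp_force: 0.0
[ 0.46000626 -0.04733502  0.12056695] [ 0.27  0.26 -0.31  2.11  0.11  0.78 -1.67] (array([-1.000e-04, -8.900e-03,  2.102e-01]), array([ 0., -0., -0.]))
[253.96828322 183.48961996]
[253.37566681 198.71430768]
```

View pics/w1.png

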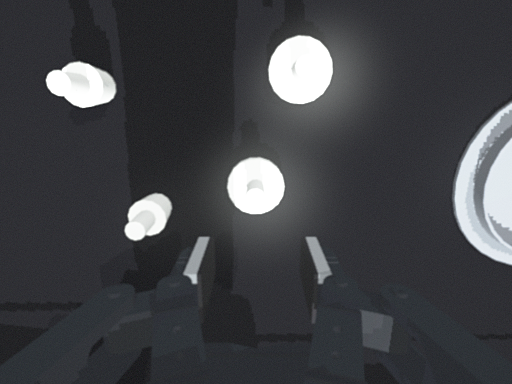

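Wrist view: the cap disc is at (256,185) and was predicted at (254,183), so about 1 mm off. Going down.

```bash
python3 -m crank '[{"dx":0,"dy":-0.009,"dz":0.03,"wx":0,"wy":0,"wz":0},{"dx":0,"dy":-0.009,"dz":0.08,"wx":0,"wy":0,"wz":0},{"dx":0,"dy":-0.009,"dz":0.13,"wx":0,"wy":0,"wz":0},{"dx":0,"dy":-0.009,"dz":0.17,"wx":0,"wy":0,"wz":0},{"dx":0,"dy":-0.009,"dz":0.2,"wx":0,"wy":0,"wz":0},{"dx":0,"dy":-0.009,"dz":0.21,"wx":0,"wy":0,"wz":0},{"dx":0,"dy":-0.009,"dz":0.21,"wx":0,"wy":0,"wz":0},{"dx":0,"dy":-0.009,"dz":0.21,"wx":0,"wy":0,"wz":0}]'; python3 -m crank '[{"dx":0,"dy":0,"dz":0,"wx":0,"wy":0,"wz":0},{"dx":0,"dy":0,"dz":0,"wx":0,"wy":0,"wz":0},{"dx":0,"dy":0,"dz":0,"wx":0,"wy":0,"wz":0},{"dx":0,"dy":0,"dz":0,"wx":0,"wy":0,"wz":0},{"dx":0,"dy":0,"dz":0,"wx":0,"wy":0,"wz":0},{"dx":0,"dy":0,"dz":0,"wx":0,"wy":0,"wz":0},{"dx":0,"dy":0,"dz":0,"wx":0,"wy":0,"wz":0},{"dx":0,"dy":0,"dz":0,"wx":0,"wy":0,"wz":0}]' 1 40; python3 - <<'E'
from h import *
s=state();print(s["ee_pos"],togo([.494,-.2935,.15],-np.pi/2))
E
```

```text
time: 3.95
ee_pos: [0.4605, -0.0435, 0.0369]
ee_rot: [1.0, 0.0, 0.001, 0.0]
wrist_force: [-0.2, 0.0, -0.2]
grip_width: 0.498
grasp_force: 0.0
time: 4.75
ee_pos: [0.46, -0.0437, 0.0365]
ee_rot: [1.0, 0.0, 0.0, 0.0]
wrist_force: [0.7, 1.0, 0.4]
grip_width: 0.0
grasp_force: 0.0
[ 0.46000433 -0.0436542   0.03650691] (array([ 0.085 ,  0.6246, -0.2837]), array([ 0., -0.,  0.]))
```

The grip missed: the width reads 0. Looking.

```bash
python3 - <<'E'
from h import *
im=[snapshot(c)[:,:,::-1] for c in("side","wrist")]
p=camera_params("side");u=w2px(p,[.46,-.0437,.03]).astype(int);print(u)
a=cv2.resize(im[0][u[1]-70:u[1]+60,u[0]-80:u[0]+80],(480,390))
b=cv2.resize(im[1],(480,360))
cv2.imwrite("pics/miss.png",np.hstack([a[:360,:400],b[:,80:480]]))
E
```

```text
[314 189]
```

View pics/miss.png

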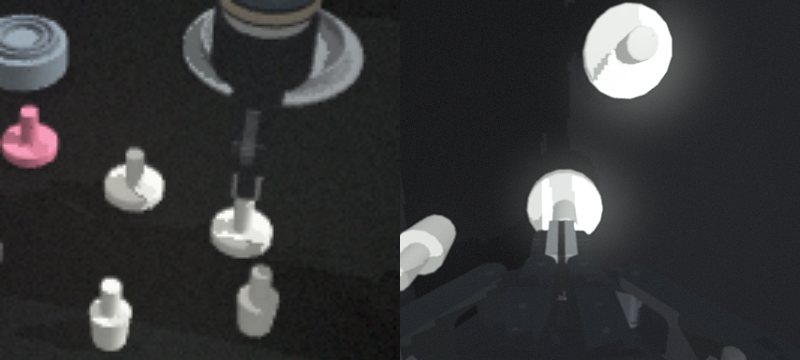

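```bash
python3 - <<'E'
from h import *
for c in("side","wrist","scene"):
    p=camera_params(c)
    f=(lambda u:u) if c=="scene" else ((lambda u:(u-[234,119])*3) if c=="side" else (lambda u:u*480/512-[80,0]+[400,0]))
    for n,X in dict(base=[.46,-.0437,0],r=[.485,-.0437,.014],l=[.435,-.0437,.014],top=[.46,-.0437,.046],tip=[.46,-.0437,.0195],tcp=[.46,-.0437,.0365],tipup=[.46,-.0437,.056]).items():print(c,n,f(w2px(p,X)).round(0))
    p=camera_params("wrist");T=p["world_to_cam"];print("campos",-T[:3,:3].T@T[:3,3])
E
```

```text
side base [238. 239.]
side r [209. 222.]
side l [270. 232.]
side top [243. 198.]
side tip [240. 222.]
side tcp [242. 207.]
side tipup [244. 188.]
campos [ 0.53422409 -0.04318583  0.19342804]
wrist base [562. 203.]
wrist r [562. 174.]
wrist l [562. 244.]
wrist top [562. 232.]
wrist tip [562. 214.]
wrist tcp [562. 225.]
wrist tipup [562. 241.]
campos [ 0.53422409 -0.04318583  0.19342804]
scene base [252. 181.]
scene r [250. 183.]
scene l [254. 172.]
scene top [252. 168.]
scene tip [252. 176.]
scene tcp [252. 171.]
scene tipup [252. 166.]
campos [ 0.53422409 -0.04318583  0.19342804]
```

```bash
python3 - <<'E'
from h import *
s=state();print(s["grip_width"],s["ee_pos"])
w=snapshot("wrist")[:,:,::-1];d=snapshot("side")[:,:,::-1]
a=cv2.resize(w[150:300,190:330],(420,450),interpolation=cv2.INTER_CUBIC)
b=cv2.resize(d[150:215,286:341],(380,450),interpolation=cv2.INTER_CUBIC)
cv2.imwrite("pics/miss2.png",np.hstack([a,b]))
E
```

```text
0.0008524396678268759 [ 0.45999719 -0.04365353  0.03650134]
```

View pics/miss2.png

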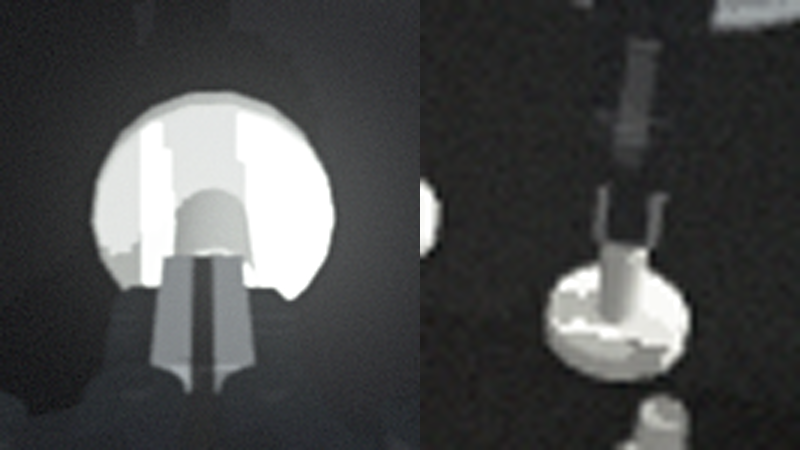

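```bash
python3 - <<'E'
from h import *
s=state();p=camera_params("wrist");e=s["ee_pos"]
for dz in np.arange(-.02,.045,.01):
    a=w2px(p,e+[.011,.021,dz]);b=w2px(p,e+[.011,-.021,dz]);c=w2px(p,e+[0.011,0,dz])
    print(round(dz,3),a.round(0),b.round(0),(b-a)[0].round(0))
q=camera_params("side")
for z in(.02,.03,.04,.05,.06):print(z,[w2px(q,[.46+dx,-.0437+.012,z]).round(1) for dx in(.011,-.011)], w2px(p,[.471,-.0437,z]).round(0))
print(p["intrinsics"][0,0])
E
```

```text
-0.02 [223. 209.] [293. 209.] 70.0
-0.01 [221. 215.] [295. 215.] 73.0
0.0 [219. 221.] [297. 221.] 78.0
0.01 [217. 229.] [299. 229.] 82.0
0.02 [214. 237.] [302. 237.] 88.0
0.03 [212. 246.] [305. 246.] 94.0
0.04 [208. 257.] [309. 257.] 100.0
0.02 [array([309. , 195.5]), array([318. , 196.8])] [258. 211.]
0.03 [array([309.3, 192.5]), array([318.4, 193.8])] [258. 217.]
0.04 [array([309.6, 189.4]), array([318.8, 190.7])] [258. 224.]
0.05 [array([310. , 186.3]), array([319.2, 187.6])] [258. 232.]
0.06 [array([310.3, 183.1]), array([319.6, 184.5])] [258. 240.]
311.23323413962436
```

Both cameras put the closed fingertips at z≈0.054 m, about 17 mm above the reported TCP rather than below it. So the jaws closed over the knob's top without touching it. I'll use this measured offset: open, go 31 mm lower (tips ≈ 23 mm) and close.

```bash
python3 -m crank '[{"dx":0,"dy":0,"dz":-0.02,"wx":0,"wy":0,"wz":0},{"dx":0,"dy":0,"dz":-0.02,"wx":0,"wy":0,"wz":0},{"dx":0,"dy":0,"dz":-0.02,"wx":0,"wy":0,"wz":0},{"dx":0,"dy":0,"dz":-0.02,"wx":0,"wy":0,"wz":0},{"dx":0,"dy":0,"dz":0.02,"wx":0,"wy":0,"wz":0},{"dx":0,"dy":0,"dz":0.05,"wx":0,"wy":0,"wz":0},{"dx":0,"dy":0,"dz":0.07,"wx":0,"wy":0,"wz":0},{"dx":0,"dy":0,"dz":0.077,"wx":0,"wy":0,"wz":0}]' 0 40;  python3 - <<'E'
from h import *
s=state();print(s["grip_width"],s["ee_pos"],s["wrist_force"])
w=snapshot("wrist")[:,:,::-1];d=snapshot("side")[:,:,::-1]
a=cv2.resize(w[150:300,190:330],(420,450),interpolation=cv2.INTER_CUBIC)
b=cv2.resize(d[150:215,286:341],(380,450),interpolation=cv2.INTER_CUBIC)
cv2.imwrite("pics/c1.png",np.hstack([a,b]))
E
```

```text
time: 5.75
ee_pos: [0.4593, -0.0436, 0.0046]
ee_rot: [1.0, 0.0, -0.001, -0.0]
wrist_force: [0.2, 0.1, 0.2]
grip_width: 0.5
grasp_force: 0.0
0.5001596993948937 [ 0.45926029 -0.04358698  0.00464906] [0.24688745 0.09621174 0.22920569]
```

View pics/c1.png

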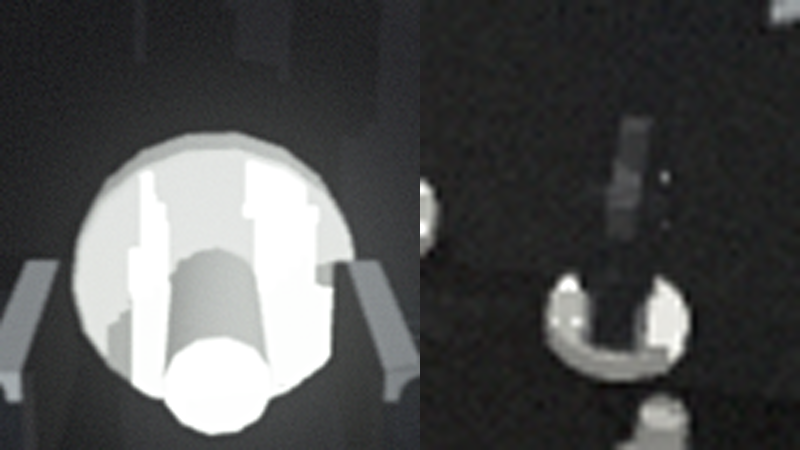

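The knob now stands between the open fingers and nothing is touching. Closing, then lifting.

```bash
python3 -m crank '[{"dx":0,"dy":0,"dz":0,"wx":0,"wy":0,"wz":0},{"dx":0,"dy":0,"dz":0,"wx":0,"wy":0,"wz":0},{"dx":0,"dy":0,"dz":0,"wx":0,"wy":0,"wz":0},{"dx":0,"dy":0,"dz":0,"wx":0,"wy":0,"wz":0},{"dx":0,"dy":0,"dz":0,"wx":0,"wy":0,"wz":0},{"dx":0,"dy":0,"dz":0,"wx":0,"wy":0,"wz":0},{"dx":0,"dy":0,"dz":0,"wx":0,"wy":0,"wz":0},{"dx":0,"dy":0,"dz":0,"wx":0,"wy":0,"wz":0}]' 1 40;python3 -m crank '[{"dx":0,"dy":0,"dz":-0.02,"wx":0,"wy":0,"wz":0},{"dx":0,"dy":0,"dz":-0.06,"wx":0,"wy":0,"wz":0},{"dx":0,"dy":0,"dz":-0.12,"wx":0,"wy":0,"wz":0},{"dx":0,"dy":0,"dz":-0.17,"wx":0,"wy":0,"wz":0},{"dx":0,"dy":0,"dz":-0.2,"wx":0,"wy":0,"wz":0},{"dx":0,"dy":0,"dz":-0.21,"wx":0,"wy":0,"wz":0},{"dx":0,"dy":0,"dz":-0.21,"wx":0,"wy":0,"wz":0},{"dx":0,"dy":0,"dz":-0.21,"wx":0,"wy":0,"wz":0}]'; python3 - <<'E'
from h import *
s=state();print(s["ee_pos"],togo([.494,-.2935,.09],-np.pi/2))
p=camera_params("wrist");im=snapshot("wrist")
print(w2px(p,s["ee_pos"]+[0,0,-.0057]),[d for d in tip_of("wrist","cap_a")[:2]])
E
```

```text
time: 6.65
ee_pos: [0.4605, -0.0437, 0.0062]
ee_rot: [1.0, -0.0, 0.001, 0.0]
wrist_force: [-0.3, -0.0, 6.0]
grip_width: 0.167
grasp_force: 39.1
time: 7.45
ee_pos: [0.4593, -0.0437, 0.089]
ee_rot: [1.0, 0.0, -0.001, -0.0]
wrist_force: [-0.9, -0.1, -0.6]
grip_width: 0.168
grasp_force: 39.0
[ 0.45930472 -0.04367015  0.08899208] (array([ 0.0867,  0.6246, -0.0027]), array([-0.   ,  0.001,  0.   ]))
[258.03874479 235.63133122] [{'at': [255.6, 236.4], 'conf': 0.78}, {'at': [309.6, 67.0], 'conf': 0.72}]
```

```bash
python3 -m crank '[{"dx":0.01,"dy":0.05,"dz":0,"wx":0,"wy":0,"wz":0},{"dx":0.02,"dy":0.15,"dz":0,"wx":0,"wy":0,"wz":0},{"dx":0.04,"dy":0.26,"dz":0,"wx":0,"wy":0,"wz":0},{"dx":0.06,"dy":0.37,"dz":0,"wx":0,"wy":0,"wz":0},{"dx":0.07,"dy":0.48,"dz":0,"wx":0,"wy":0,"wz":0},{"dx":0.08,"dy":0.57,"dz":0,"wx":0,"wy":0,"wz":0},{"dx":0.085,"dy":0.615,"dz":0,"wx":0,"wy":0,"wz":0},{"dx":0.085,"dy":0.6246,"dz":0,"wx":0,"wy":0,"wz":0}]'; python3 -m crank '[{"dx":0,"dy":0,"dz":0,"wx":0,"wy":0,"wz":0},{"dx":0,"dy":0,"dz":0,"wx":0,"wy":0,"wz":0},{"dx":0,"dy":0,"dz":0,"wx":0,"wy":0,"wz":0},{"dx":0,"dy":0,"dz":0.02,"wx":0,"wy":0,"wz":0},{"dx":0,"dy":0,"dz":0.05,"wx":0,"wy":0,"wz":0},{"dx":0,"dy":0,"dz":0.08,"wx":0,"wy":0,"wz":0},{"dx":0,"dy":0,"dz":0.1,"wx":0,"wy":0,"wz":0},{"dx":0,"dy":0,"dz":0.1,"wx":0,"wy":0,"wz":0}]'; python3 - <<'E'
from h import *
s=state();print(s["ee_pos"],s["wrist_force"],togo([.494,-.2935,.0105],-np.pi/2))
p=camera_params("wrist");im=snapshot("wrist");cv2.imwrite("pics/tin1.png",im[:,:,::-1])
print(w2px(p,[.462,-.312,.018]),w2px(p,[.462+.067,-.312,.018]),w2px(p,[.462,-.312-.067,.018]),w2px(p,[.462,-.312+.067,.018]))
E
```

```text
time: 8.35
ee_pos: [0.4934, -0.2954, 0.0888]
ee_rot: [1.0, -0.002, -0.001, -0.0]
wrist_force: [-0.1, -0.1, -1.0]
grip_width: 0.168
grasp_force: 39.0
time: 9.15
ee_pos: [0.4928, -0.2929, 0.0478]
ee_rot: [1.0, 0.0, -0.002, -0.001]
wrist_force: [-0.2, -0.9, -0.5]
grip_width: 0.174
grasp_force: 39.0
[ 0.49279373 -0.29285935  0.04777839] [-0.20387957 -0.92187866 -0.52983739] (array([0.0033, 0.0018, 0.0932]), array([-0.002,  0.003,  0.   ]))
[286.5270393  262.53983287] [289.5516062  164.43149038] [386.50699719 262.71717927] [186.8101307  262.45584928]
```

View pics/tin1.png

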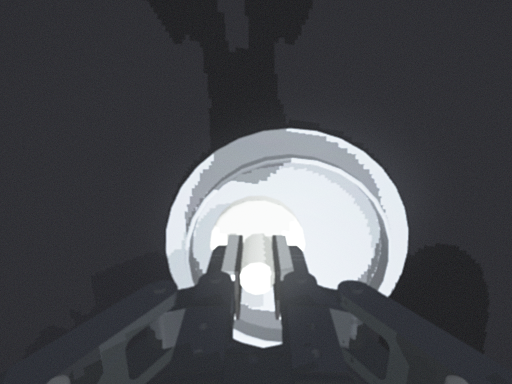

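The tin's wall (inner edge at columns 187–386, far edge at row ~161) matches the predicted 187–387 and row 164. The cap is inside the wall, so I lower and release it.

```bash
python3 -m crank '[{"dx":0.001,"dy":0.001,"dz":0.02,"wx":0,"wy":0,"wz":0},{"dx":0.002,"dy":0.001,"dz":0.05,"wx":0,"wy":0,"wz":0},{"dx":0.002,"dy":0.001,"dz":0.075,"wx":0,"wy":0,"wz":0},{"dx":0.002,"dy":0.001,"dz":0.088,"wx":0,"wy":0,"wz":0},{"dx":0.002,"dy":0.001,"dz":0.093,"wx":0,"wy":0,"wz":0},{"dx":0.002,"dy":0.001,"dz":0.093,"wx":0,"wy":0,"wz":0},{"dx":0.002,"dy":0.001,"dz":0.093,"wx":0,"wy":0,"wz":0},{"dx":0.002,"dy":0.001,"dz":0.093,"wx":0,"wy":0,"wz":0}]'; python3 -m crank '[{"dx":0,"dy":0,"dz":0,"wx":0,"wy":0,"wz":0},{"dx":0,"dy":0,"dz":0,"wx":0,"wy":0,"wz":0},{"dx":0,"dy":0,"dz":0,"wx":0,"wy":0,"wz":0},{"dx":0,"dy":0,"dz":0,"wx":0,"wy":0,"wz":0},{"dx":0,"dy":0,"dz":-0.03,"wx":0,"wy":0,"wz":0},{"dx":0,"dy":0,"dz":-0.1,"wx":0,"wy":0,"wz":0},{"dx":0,"dy":0,"dz":-0.17,"wx":0,"wy":0,"wz":0},{"dx":0,"dy":0,"dz":-0.2,"wx":0,"wy":0,"wz":0}]' 0; python3 - <<'E'
from h import *
s=state();print(s["ee_pos"],s["wrist_force"],togo([.556,-.080,.09],-np.pi/2))
E
```

```text
time: 10.0
ee_pos: [0.4952, -0.294, 0.013]
ee_rot: [1.0, 0.0, 0.0, 0.0]
wrist_force: [-0.2, 0.9, -1.4]
grip_width: 0.173
grasp_force: 39.0
time: 10.8
ee_pos: [0.4965, -0.2946, 0.0959]
ee_rot: [1.0, 0.0, 0.002, 0.001]
wrist_force: [1.7, -0.3, 0.9]
grip_width: 0.499
grasp_force: 0.0
[ 0.49649513 -0.29463186  0.09585677] [ 1.66373242 -0.34703741  0.90074627] (array([ 0.1487, -0.5366,  0.014 ]), array([ 0.002, -0.004,  0.   ]))
```

```bash
python3 -m crank '[{"dx":0.01,"dy":-0.04,"dz":0,"wx":0,"wy":0,"wz":0},{"dx":0.04,"dy":-0.13,"dz":0,"wx":0,"wy":0,"wz":0},{"dx":0.06,"dy":-0.23,"dz":0,"wx":0,"wy":0,"wz":0},{"dx":0.09,"dy":-0.33,"dz":0,"wx":0,"wy":0,"wz":0},{"dx":0.12,"dy":-0.43,"dz":0,"wx":0,"wy":0,"wz":0},{"dx":0.14,"dy":-0.51,"dz":0,"wx":0,"wy":0,"wz":0},{"dx":0.151,"dy":-0.535,"dz":0,"wx":0,"wy":0,"wz":0},{"dx":0.151,"dy":-0.535,"dz":0,"wx":0,"wy":0,"wz":0}]'; python3 -m crank '[{"dx":0,"dy":0,"dz":0,"wx":0,"wy":0,"wz":0},{"dx":0,"dy":0,"dz":0,"wx":0,"wy":0,"wz":0},{"dx":0,"dy":0,"dz":0,"wx":0,"wy":0,"wz":0},{"dx":0,"dy":0,"dz":0,"wx":0,"wy":0,"wz":0},{"dx":0,"dy":0,"dz":0,"wx":0,"wy":0,"wz":0},{"dx":0,"dy":0,"dz":0,"wx":0,"wy":0,"wz":0},{"dx":0,"dy":0,"dz":0,"wx":0,"wy":0,"wz":0},{"dx":0,"dy":0,"dz":0,"wx":0,"wy":0,"wz":0}]'; python3 - <<'E'
from h import *
s=state();print(s["ee_pos"],togo([.556,-.080,.006],-np.pi/2))
p=camera_params("wrist");snapshot("wrist")
print(w2px(p,[.556,-.08,0]),tip_of("wrist","cap_a")[:2])
E
```

```text
time: 11.6
ee_pos: [0.5549, -0.0769, 0.0916]
ee_rot: [1.0, 0.002, -0.001, -0.001]
wrist_force: [0.6, -0.2, -0.0]
grip_width: 0.497
grasp_force: 0.0
time: 12.4
ee_pos: [0.5552, -0.0799, 0.0925]
ee_rot: [1.0, 0.0, 0.0, 0.0]
wrist_force: [0.0, -0.5, -0.3]
grip_width: 0.498
grasp_force: 0.0
[ 0.55522484 -0.07987774  0.09254858] (array([0.0019, 0.0003, 0.2164]), array([ 0., -0.,  0.]))
[257.95491394 191.24358845] [{'at': [260.8, 187.3], 'conf': 0.96}, {'at': [309.6, 61.4], 'conf': 0.92}]
```

```bash
python3 -m crank '[{"dx":0.002,"dy":0,"dz":0.03,"wx":0,"wy":0,"wz":0},{"dx":0.003,"dy":0,"dz":0.08,"wx":0,"wy":0,"wz":0},{"dx":0.003,"dy":0,"dz":0.13,"wx":0,"wy":0,"wz":0},{"dx":0.003,"dy":0,"dz":0.18,"wx":0,"wy":0,"wz":0},{"dx":0.003,"dy":0,"dz":0.207,"wx":0,"wy":0,"wz":0},{"dx":0.003,"dy":0,"dz":0.2165,"wx":0,"wy":0,"wz":0},{"dx":0.003,"dy":0,"dz":0.2165,"wx":0,"wy":0,"wz":0},{"dx":0.003,"dy":0,"dz":0.2165,"wx":0,"wy":0,"wz":0}]';python3 -m crank '[{"dx":0,"dy":0,"dz":0,"wx":0,"wy":0,"wz":0},{"dx":0,"dy":0,"dz":0,"wx":0,"wy":0,"wz":0},{"dx":0,"dy":0,"dz":0,"wx":0,"wy":0,"wz":0},{"dx":0,"dy":0,"dz":0,"wx":0,"wy":0,"wz":0},{"dx":0,"dy":0,"dz":0,"wx":0,"wy":0,"wz":0},{"dx":0,"dy":0,"dz":0,"wx":0,"wy":0,"wz":0},{"dx":0,"dy":0,"dz":0,"wx":0,"wy":0,"wz":0},{"dx":0,"dy":0,"dz":0,"wx":0,"wy":0,"wz":0}]' 1 40;python3 -m crank '[{"dx":0,"dy":0,"dz":-0.02,"wx":0,"wy":0,"wz":0},{"dx":0,"dy":0,"dz":-0.06,"wx":0,"wy":0,"wz":0},{"dx":0,"dy":0,"dz":-0.12,"wx":0,"wy":0,"wz":0},{"dx":0,"dy":0,"dz":-0.17,"wx":0,"wy":0,"wz":0},{"dx":0,"dy":0,"dz":-0.2,"wx":0,"wy":0,"wz":0},{"dx":0,"dy":0,"dz":-0.21,"wx":0,"wy":0,"wz":0},{"dx":0,"dy":0,"dz":-0.21,"wx":0,"wy":0,"wz":0},{"dx":0,"dy":0,"dz":-0.21,"wx":0,"wy":0,"wz":0}]'; python3 - <<'E'
from h import *
s=state();print(s["ee_pos"],togo([.430,-.2935,.09],-np.pi/2))
p=camera_params("wrist");im=snapshot("wrist")
print(w2px(p,s["ee_pos"]+[0,0,-.0057]),[d for d in tip_of("wrist","cap_a")[:2]])
E
```

```text
time: 13.3
ee_pos: [0.5571, -0.0799, 0.0065]
ee_rot: [1.0, 0.0, 0.001, 0.0]
wrist_force: [-0.1, -0.2, -0.2]
grip_width: 0.504
grasp_force: 0.0
time: 14.1
ee_pos: [0.5571, -0.08, 0.0068]
ee_rot: [1.0, -0.0, 0.001, 0.0]
wrist_force: [-0.8, -0.4, 6.5]
grip_width: 0.17
grasp_force: 39.2
time: 14.9
ee_pos: [0.5556, -0.0799, 0.089]
ee_rot: [1.0, 0.0, -0.001, -0.0]
wrist_force: [-0.4, 0.5, -0.6]
grip_width: 0.169
grasp_force: 39.0
[ 0.55562542 -0.07985905  0.08902036] (array([-0.3141,  0.5341, -0.002 ]), array([-0.   ,  0.002,  0.   ]))
[258.01957993 235.64611514] [{'at': [504.9, 262.6], 'conf': 0.97}, {'at': [256.1, 232.2], 'conf': 0.93}]
```

```bash
python3 -m crank '[{"dx":-0.02,"dy":0.04,"dz":0,"wx":0,"wy":0,"wz":0},{"dx":-0.07,"dy":0.12,"dz":0,"wx":0,"wy":0,"wz":0},{"dx":-0.13,"dy":0.22,"dz":0,"wx":0,"wy":0,"wz":0},{"dx":-0.19,"dy":0.32,"dz":0,"wx":0,"wy":0,"wz":0},{"dx":-0.25,"dy":0.42,"dz":0,"wx":0,"wy":0,"wz":0},{"dx":-0.29,"dy":0.5,"dz":0,"wx":0,"wy":0,"wz":0},{"dx":-0.315,"dy":0.534,"dz":0,"wx":0,"wy":0,"wz":0},{"dx":-0.315,"dy":0.534,"dz":0,"wx":0,"wy":0,"wz":0}]'; python3 -m crank '[{"dx":0,"dy":0,"dz":0,"wx":0,"wy":0,"wz":0},{"dx":0,"dy":0,"dz":0,"wx":0,"wy":0,"wz":0},{"dx":0,"dy":0,"dz":0.02,"wx":0,"wy":0,"wz":0},{"dx":0,"dy":0,"dz":0.04,"wx":0,"wy":0,"wz":0},{"dx":0,"dy":0,"dz":0.07,"wx":0,"wy":0,"wz":0},{"dx":0,"dy":0,"dz":0.08,"wx":0,"wy":0,"wz":0},{"dx":0,"dy":0,"dz":0.08,"wx":0,"wy":0,"wz":0},{"dx":0,"dy":0,"dz":0.08,"wx":0,"wy":0,"wz":0}]'; python3 - <<'E'
from h import *
s=state();print(s["ee_pos"],s["wrist_force"],togo([.430,-.2935,.0105],-np.pi/2))
p=camera_params("wrist");im=snapshot("wrist")
for d in tip_of("wrist","cap_a")[:3]:print(d,px2w(p,d["at"],.004).round(3))
E
```

```text
time: 15.8
ee_pos: [0.4279, -0.2961, 0.0891]
ee_rot: [1.0, -0.003, -0.001, 0.0]
wrist_force: [-0.0, 0.0, -0.4]
grip_width: 0.171
grasp_force: 39.0
time: 16.6
ee_pos: [0.4305, -0.2935, 0.0578]
ee_rot: [1.0, 0.0, -0.0, -0.0]
wrist_force: [0.3, 0.1, -0.8]
grip_width: 0.171
grasp_force: 39.0
[ 0.43046765 -0.29347293  0.05775751] [ 0.30047215  0.05000847 -0.76103583] (array([-1.200e-03,  1.000e-04,  1.181e-01]), array([-0.,  0.,  0.]))
{'at': [256.2, 236.7], 'conf': 0.97} [ 0.408 -0.292  0.004]
{'at': [258.1, 116.8], 'conf': 0.55} [ 0.494 -0.294  0.004]
```

```bash
python3 -m crank '[{"dx":0,"dy":0,"dz":0.02,"wx":0,"wy":0,"wz":0},{"dx":0,"dy":0,"dz":0.05,"wx":0,"wy":0,"wz":0},{"dx":0,"dy":0,"dz":0.08,"wx":0,"wy":0,"wz":0},{"dx":0,"dy":0,"dz":0.105,"wx":0,"wy":0,"wz":0},{"dx":0,"dy":0,"dz":0.116,"wx":0,"wy":0,"wz":0},{"dx":0,"dy":0,"dz":0.118,"wx":0,"wy":0,"wz":0},{"dx":0,"dy":0,"dz":0.118,"wx":0,"wy":0,"wz":0},{"dx":0,"dy":0,"dz":0.118,"wx":0,"wy":0,"wz":0}]'; python3 -m crank '[{"dx":0,"dy":0,"dz":0,"wx":0,"wy":0,"wz":0},{"dx":0,"dy":0,"dz":0,"wx":0,"wy":0,"wz":0},{"dx":0,"dy":0,"dz":0,"wx":0,"wy":0,"wz":0},{"dx":0,"dy":0,"dz":0,"wx":0,"wy":0,"wz":0},{"dx":0,"dy":0,"dz":-0.03,"wx":0,"wy":0,"wz":0},{"dx":0,"dy":0,"dz":-0.1,"wx":0,"wy":0,"wz":0},{"dx":0,"dy":0,"dz":-0.17,"wx":0,"wy":0,"wz":0},{"dx":0,"dy":0,"dz":-0.2,"wx":0,"wy":0,"wz":0}]' 0; python3 - <<'E'
from h import *
s=state();print(s["ee_pos"],s["wrist_force"],togo([.669,.0258,.09],-np.pi/2))
E
```

```text
time: 17.5
ee_pos: [0.4293, -0.2928, 0.0108]
ee_rot: [1.0, 0.0, -0.001, -0.001]
wrist_force: [-3.5, 3.0, 6.8]
grip_width: 0.168
grasp_force: 39.8
time: 18.3
ee_pos: [0.432, -0.2943, 0.0938]
ee_rot: [1.0, -0.0, 0.002, 0.001]
wrist_force: [0.3, 0.3, -0.0]
grip_width: 0.501
grasp_force: 0.0
[ 0.4319617  -0.29431635  0.09378794] [ 0.25309012  0.27561114 -0.03369129] (array([ 0.5925, -0.8003,  0.0099]), array([ 0.003, -0.004, -0.   ]))
```

```bash
python3 -m crank '[{"dx":0.04,"dy":-0.05,"dz":0,"wx":0,"wy":0,"wz":0},{"dx":0.11,"dy":-0.15,"dz":0,"wx":0,"wy":0,"wz":0},{"dx":0.18,"dy":-0.24,"dz":0,"wx":0,"wy":0,"wz":0},{"dx":0.25,"dy":-0.34,"dz":0,"wx":0,"wy":0,"wz":0},{"dx":0.32,"dy":-0.43,"dz":0,"wx":0,"wy":0,"wz":0},{"dx":0.39,"dy":-0.53,"dz":0,"wx":0,"wy":0,"wz":0},{"dx":0.46,"dy":-0.62,"dz":0,"wx":0,"wy":0,"wz":0},{"dx":0.52,"dy":-0.7,"dz":0,"wx":0,"wy":0,"wz":0}]'; python3 -m crank '[{"dx":0.04,"dy":-0.05,"dz":0,"wx":0,"wy":0,"wz":0},{"dx":0.065,"dy":-0.08,"dz":0,"wx":0,"wy":0,"wz":0},{"dx":0.074,"dy":-0.098,"dz":0,"wx":0,"wy":0,"wz":0},{"dx":0.074,"dy":-0.098,"dz":0,"wx":0,"wy":0,"wz":0},{"dx":0.074,"dy":-0.098,"dz":0,"wx":0,"wy":0,"wz":0},{"dx":0.074,"dy":-0.098,"dz":0,"wx":0,"wy":0,"wz":0},{"dx":0.074,"dy":-0.098,"dz":0,"wx":0,"wy":0,"wz":0},{"dx":0.074,"dy":-0.098,"dz":0,"wx":0,"wy":0,"wz":0}]'; python3 - <<'E'
from h import *
s=state();print(s["ee_pos"],togo([.669,.0258,.006],-np.pi/2))
p=camera_params("wrist");snapshot("wrist")
print(w2px(p,[.669,.0258,0]),tip_of("wrist","cap_a")[:2])
E
```

```text
time: 19.1
ee_pos: [0.6394, -0.0109, 0.0907]
ee_rot: [1.0, 0.001, 0.0, -0.0]
wrist_force: [0.4, -0.6, -0.4]
grip_width: 0.501
grasp_force: 0.0
time: 19.9
ee_pos: [0.6678, 0.0248, 0.0909]
ee_rot: [1.0, -0.001, 0.0, 0.0]
wrist_force: [0.6, -0.3, 0.2]
grip_width: 0.505
grasp_force: 0.0
[0.66780709 0.02483937 0.09088744] (array([ 0.003 , -0.0025,  0.2122]), array([ 0.   , -0.   , -0.001]))
[256.5801016  191.32435621] [{'at': [258.3, 188.8], 'conf': 0.93}, {'at': [154.3, 145.0], 'conf': 0.86}]
```

```bash
python3 -m crank '[{"dx":0.002,"dy":-0.002,"dz":0.03,"wx":0,"wy":0,"wz":0},{"dx":0.004,"dy":-0.002,"dz":0.08,"wx":0,"wy":0,"wz":0},{"dx":0.004,"dy":-0.002,"dz":0.13,"wx":0,"wy":0,"wz":0},{"dx":0.004,"dy":-0.002,"dz":0.18,"wx":0,"wy":0,"wz":0},{"dx":0.004,"dy":-0.002,"dz":0.203,"wx":0,"wy":0,"wz":0},{"dx":0.004,"dy":-0.002,"dz":0.2115,"wx":0,"wy":0,"wz":0},{"dx":0.004,"dy":-0.002,"dz":0.2115,"wx":0,"wy":0,"wz":0},{"dx":0.004,"dy":-0.002,"dz":0.2115,"wx":0,"wy":0,"wz":0}]';python3 -m crank '[{"dx":0,"dy":0,"dz":0,"wx":0,"wy":0,"wz":0},{"dx":0,"dy":0,"dz":0,"wx":0,"wy":0,"wz":0},{"dx":0,"dy":0,"dz":0,"wx":0,"wy":0,"wz":0},{"dx":0,"dy":0,"dz":0,"wx":0,"wy":0,"wz":0},{"dx":0,"dy":0,"dz":0,"wx":0,"wy":0,"wz":0},{"dx":0,"dy":0,"dz":0,"wx":0,"wy":0,"wz":0},{"dx":0,"dy":0,"dz":0,"wx":0,"wy":0,"wz":0},{"dx":0,"dy":0,"dz":0,"wx":0,"wy":0,"wz":0}]' 1 40;python3 -m crank '[{"dx":0,"dy":0,"dz":-0.02,"wx":0,"wy":0,"wz":0},{"dx":0,"dy":0,"dz":-0.06,"wx":0,"wy":0,"wz":0},{"dx":0,"dy":0,"dz":-0.12,"wx":0,"wy":0,"wz":0},{"dx":0,"dy":0,"dz":-0.17,"wx":0,"wy":0,"wz":0},{"dx":0,"dy":0,"dz":-0.22,"wx":0,"wy":0,"wz":0},{"dx":0,"dy":0,"dz":-0.24,"wx":0,"wy":0,"wz":0},{"dx":0,"dy":0,"dz":-0.24,"wx":0,"wy":0,"wz":0},{"dx":0,"dy":0,"dz":-0.24,"wx":0,"wy":0,"wz":0}]'; python3 - <<'E'
from h import *
s=state();print(s["ee_pos"],togo([.462,-.349,.1],-np.pi/2))
p=camera_params("wrist");im=snapshot("wrist")
print(w2px(p,s["ee_pos"]+[0,0,-.0057]),[d for d in tip_of("wrist","cap_a")[:3]])
E
```

```text
time: 20.8
ee_pos: [0.6704, 0.0267, 0.007]
ee_rot: [1.0, 0.0, 0.001, -0.0]
wrist_force: [-0.2, -0.7, 0.5]
grip_width: 0.499
grasp_force: 0.0
time: 21.6
ee_pos: [0.6703, 0.0265, 0.0071]
ee_rot: [1.0, -0.0, 0.001, 0.0]
wrist_force: [-1.3, -0.8, 6.4]
grip_width: 0.168
grasp_force: 39.2
time: 22.4
ee_pos: [0.669, 0.0264, 0.1016]
ee_rot: [1.0, 0.0, -0.001, 0.0]
wrist_force: [-0.2, -0.1, -1.2]
grip_width: 0.171
grasp_force: 39.0
[0.66901114 0.02642649 0.10155295] (array([-0.5176,  0.9385,  0.0047]), array([0.   , 0.001, 0.   ]))
[258.02436834 235.60355606] [{'at': [420.7, 204.0], 'conf': 0.85}, {'at': [328.9, 95.7], 'conf': 0.68}, {'at': [159.7, 145.3], 'conf': 0.6}]
```

```bash
python3 -m crank '[{"dx":-0.03,"dy":0.05,"dz":0,"wx":0,"wy":0,"wz":0},{"dx":-0.08,"dy":0.15,"dz":0,"wx":0,"wy":0,"wz":0},{"dx":-0.14,"dy":0.25,"dz":0,"wx":0,"wy":0,"wz":0},{"dx":-0.19,"dy":0.35,"dz":0,"wx":0,"wy":0,"wz":0},{"dx":-0.25,"dy":0.45,"dz":0,"wx":0,"wy":0,"wz":0},{"dx":-0.3,"dy":0.55,"dz":0,"wx":0,"wy":0,"wz":0},{"dx":-0.36,"dy":0.65,"dz":0,"wx":0,"wy":0,"wz":0},{"dx":-0.41,"dy":0.75,"dz":0,"wx":0,"wy":0,"wz":0}]'; python3 -m crank '[{"dx":-0.05,"dy":0.09,"dz":0,"wx":0,"wy":0,"wz":0},{"dx":-0.09,"dy":0.15,"dz":0,"wx":0,"wy":0,"wz":0},{"dx":-0.109,"dy":0.188,"dz":0,"wx":0,"wy":0,"wz":0},{"dx":-0.109,"dy":0.188,"dz":0,"wx":0,"wy":0,"wz":0},{"dx":-0.109,"dy":0.188,"dz":0.02,"wx":0,"wy":0,"wz":0},{"dx":-0.109,"dy":0.188,"dz":0.06,"wx":0,"wy":0,"wz":0},{"dx":-0.109,"dy":0.188,"dz":0.09,"wx":0,"wy":0,"wz":0},{"dx":-0.109,"dy":0.188,"dz":0.1,"wx":0,"wy":0,"wz":0}]'; python3 - <<'E'
from h import *
s=state();print(s["ee_pos"],s["wrist_force"],togo([.462,-.349,.011],-np.pi/2))
p=camera_params("wrist");im=snapshot("wrist")
for d in tip_of("wrist","cap_a")[:3]:print(d,px2w(p,d["at"],.004).round(3))
E
```

```text
time: 23.3
ee_pos: [0.5035, -0.2748, 0.1012]
ee_rot: [1.0, -0.0, -0.001, -0.0]
wrist_force: [0.6, -0.2, -1.4]
grip_width: 0.166
grasp_force: 39.1
time: 24.1
ee_pos: [0.4618, -0.3464, 0.0601]
ee_rot: [1.0, 0.001, -0.001, -0.001]
wrist_force: [0.0, 0.2, -0.9]
grip_width: 0.167
grasp_force: 39.1
[ 0.4618283  -0.34638851  0.06009829] [ 0.03372908  0.19795297 -0.89962542] (array([0.0007, 0.0069, 0.1227]), array([-0.002,  0.002,  0.003]))
{'at': [184.2, 160.6], 'conf': 0.98} [ 0.495 -0.295  0.004]
{'at': [259.5, 233.6], 'conf': 0.84} [ 0.44  -0.348  0.004]
{'at': [185.3, 246.7], 'conf': 0.81} [ 0.429 -0.292  0.004]
```

```bash
python3 -m crank '[{"dx":0,"dy":0.005,"dz":0.01,"wx":0,"wy":0,"wz":0},{"dx":0,"dy":0.006,"dz":0.04,"wx":0,"wy":0,"wz":0},{"dx":0,"dy":0.006,"dz":0.07,"wx":0,"wy":0,"wz":0},{"dx":0,"dy":0.006,"dz":0.1,"wx":0,"wy":0,"wz":0},{"dx":0,"dy":0.006,"dz":0.118,"wx":0,"wy":0,"wz":0},{"dx":0,"dy":0.006,"dz":0.122,"wx":0,"wy":0,"wz":0},{"dx":0,"dy":0.006,"dz":0.122,"wx":0,"wy":0,"wz":0},{"dx":0,"dy":0.006,"dz":0.122,"wx":0,"wy":0,"wz":0}]'; python3 -m crank '[{"dx":0,"dy":0,"dz":0,"wx":0,"wy":0,"wz":0},{"dx":0,"dy":0,"dz":0,"wx":0,"wy":0,"wz":0},{"dx":0,"dy":0,"dz":0,"wx":0,"wy":0,"wz":0},{"dx":0,"dy":0,"dz":0,"wx":0,"wy":0,"wz":0},{"dx":0,"dy":0,"dz":-0.03,"wx":0,"wy":0,"wz":0},{"dx":0,"dy":0,"dz":-0.12,"wx":0,"wy":0,"wz":0},{"dx":0,"dy":0,"dz":-0.22,"wx":0,"wy":0,"wz":0},{"dx":0,"dy":0,"dz":-0.3,"wx":0,"wy":0,"wz":0}]' 0; python3 - <<'E'
from h import *
s=state();print(s["ee_pos"],s["wrist_force"],s["q"].round(2),togo([.485,.2785,.15],-np.pi/2))
p=camera_params("wrist");im=snapshot("wrist");cv2.imwrite("pics/three.png",im[:,:,::-1])
for d in tip_of("wrist","cap_a")[:4]:print(d,px2w(p,d["at"],.004).round(3))
print(tip_of("wrist","tin"))
E
```

```text
time: 25.0
ee_pos: [0.4624, -0.3513, 0.0136]
ee_rot: [1.0, 0.0, 0.0, 0.0]
wrist_force: [0.6, 0.1, -0.8]
grip_width: 0.171
grasp_force: 39.1
time: 25.8
ee_pos: [0.4626, -0.3513, 0.1364]
ee_rot: [1.0, 0.0, 0.001, 0.001]
wrist_force: [-0.1, 0.4, 0.9]
grip_width: 0.496
grasp_force: 0.0
[ 0.46259287 -0.35131785  0.13636349] [-0.08366389  0.39004448  0.87990157] [ 0.75  0.41 -0.22  1.84  0.11  0.9  -1.09] (array([ 0.0564, -1.5745, -0.0361]), array([ 0.001, -0.002,  0.   ]))
{'at': [259.2, 181.0], 'conf': 0.84} [ 0.462 -0.353  0.004]
{'at': [195.3, 144.7], 'conf': 0.78} [ 0.497 -0.294  0.004]
{'at': [195.4, 212.7], 'conf': 0.68} [ 0.43  -0.29   0.004]
[{'at': [216.6, 178.1], 'conf': 0.71}]
```

View pics/three.png

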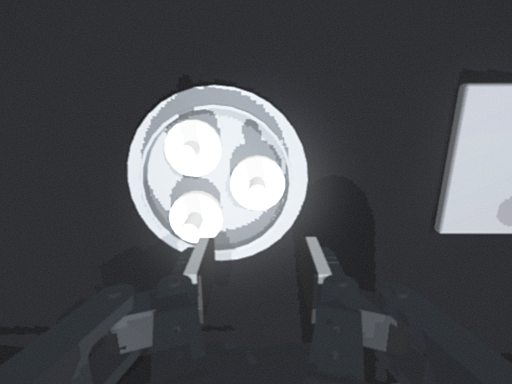

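All three caps lie flat inside the wall, at (192,147), (195,217) and (258,183). Next is the cover.

```bash
python3 -m crank '[{"dx":0,"dy":-0.06,"dz":-0.02,"wx":0,"wy":0,"wz":0},{"dx":0.01,"dy":-0.17,"dz":-0.036,"wx":0,"wy":0,"wz":0},{"dx":0.01,"dy":-0.29,"dz":-0.036,"wx":0,"wy":0,"wz":0},{"dx":0.02,"dy":-0.41,"dz":-0.036,"wx":0,"wy":0,"wz":0},{"dx":0.02,"dy":-0.53,"dz":-0.036,"wx":0,"wy":0,"wz":0},{"dx":0.03,"dy":-0.65,"dz":-0.036,"wx":0,"wy":0,"wz":0},{"dx":0.03,"dy":-0.77,"dz":-0.036,"wx":0,"wy":0,"wz":0},{"dx":0.03,"dy":-0.89,"dz":-0.036,"wx":0,"wy":0,"wz":0}]'; python3 -m crank '[{"dx":0.01,"dy":-0.12,"dz":0,"wx":0,"wy":0,"wz":0},{"dx":0.01,"dy":-0.24,"dz":0,"wx":0,"wy":0,"wz":0},{"dx":0.02,"dy":-0.36,"dz":0,"wx":0,"wy":0,"wz":0},{"dx":0.02,"dy":-0.48,"dz":0,"wx":0,"wy":0,"wz":0},{"dx":0.02,"dy":-0.59,"dz":0,"wx":0,"wy":0,"wz":0},{"dx":0.026,"dy":-0.66,"dz":0,"wx":0,"wy":0,"wz":0},{"dx":0.026,"dy":-0.684,"dz":0,"wx":0,"wy":0,"wz":0},{"dx":0.026,"dy":-0.684,"dz":0,"wx":0,"wy":0,"wz":0}]'; python3 - <<'E'
from h import *
import time
s=state();print(s["q"].round(2),togo([.485,.2785,.051],-np.pi/2))
p=camera_params("wrist");im=snapshot("wrist");cv2.imwrite("pics/cov.png",im[:,:,::-1])
print(w2px(p,[.485,.2785,.096]),w2px(p,[.485,.2785+.0805,.063]),w2px(p,[.485,.2785-.0805,.063]),w2px(p,[.485+.0805,.2785,.063]))
E
```

```text
time: 26.75
ee_pos: [0.473, 0.0067, 0.1472]
ee_rot: [1.0, -0.0, -0.001, 0.0]
wrist_force: [1.1, -0.4, -0.2]
grip_width: 0.5
grasp_force: 0.0
time: 27.55
ee_pos: [0.4835, 0.2793, 0.147]
ee_rot: [1.0, 0.001, -0.001, 0.0]
wrist_force: [-0.7, -0.8, -1.1]
grip_width: 0.503
grasp_force: 0.0
[-0.22  0.4  -0.48  1.87  0.22  0.93 -2.37] (array([0.0041, 0.0018, 0.2399]), array([0.001, 0.002, 0.002]))
[258.97436439 206.74402257] [159.05925084 192.98803437] [358.38067921 193.41768899] [259.15602925  88.01120012]
```

View pics/cov.png

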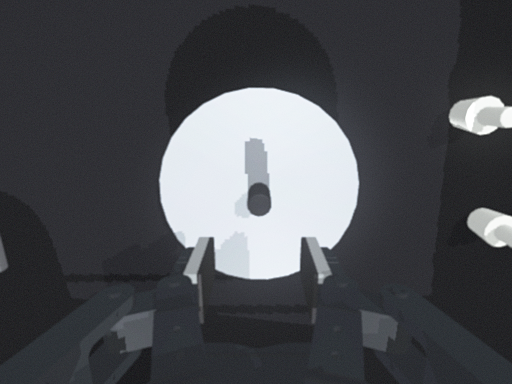

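The cover sits exactly as predicted: knob top at (259,206), edges at columns 159 and 358. Going down, gripping and lifting.

```bash
python3 -m crank '[{"dx":0.004,"dy":0,"dz":0.03,"wx":0,"wy":0,"wz":0},{"dx":0.004,"dy":0,"dz":0.08,"wx":0,"wy":0,"wz":0},{"dx":0.004,"dy":0,"dz":0.14,"wx":0,"wy":0,"wz":0},{"dx":0.004,"dy":0,"dz":0.19,"wx":0,"wy":0,"wz":0},{"dx":0.004,"dy":0,"dz":0.225,"wx":0,"wy":0,"wz":0},{"dx":0.004,"dy":0,"dz":0.24,"wx":0,"wy":0,"wz":0},{"dx":0.004,"dy":0,"dz":0.24,"wx":0,"wy":0,"wz":0},{"dx":0.004,"dy":0,"dz":0.24,"wx":0,"wy":0,"wz":0}]'; python3 -m crank '[{"dx":0,"dy":0,"dz":0,"wx":0,"wy":0,"wz":0},{"dx":0,"dy":0,"dz":0,"wx":0,"wy":0,"wz":0},{"dx":0,"dy":0,"dz":0,"wx":0,"wy":0,"wz":0},{"dx":0,"dy":0,"dz":0,"wx":0,"wy":0,"wz":0},{"dx":0,"dy":0,"dz":0,"wx":0,"wy":0,"wz":0},{"dx":0,"dy":0,"dz":0,"wx":0,"wy":0,"wz":0},{"dx":0,"dy":0,"dz":0,"wx":0,"wy":0,"wz":0},{"dx":0,"dy":0,"dz":0,"wx":0,"wy":0,"wz":0}]' 1 90;python3 -m crank '[{"dx":0,"dy":0,"dz":-0.02,"wx":0,"wy":0,"wz":0},{"dx":0,"dy":0,"dz":-0.06,"wx":0,"wy":0,"wz":0},{"dx":0,"dy":0,"dz":-0.12,"wx":0,"wy":0,"wz":0},{"dx":0,"dy":0,"dz":-0.19,"wx":0,"wy":0,"wz":0},{"dx":0,"dy":0,"dz":-0.26,"wx":0,"wy":0,"wz":0},{"dx":0,"dy":0,"dz":-0.31,"wx":0,"wy":0,"wz":0},{"dx":0,"dy":0,"dz":-0.33,"wx":0,"wy":0,"wz":0},{"dx":0,"dy":0,"dz":-0.33,"wx":0,"wy":0,"wz":0}]'; python3 - <<'E'
from h import *
s=state();print(s["ee_pos"],togo([.462,-.312,.183],-np.pi/2))
E
```

```text
time: 28.4
ee_pos: [0.4866, 0.2785, 0.0523]
ee_rot: [1.0, -0.0, 0.001, -0.0]
wrist_force: [0.6, 0.4, 0.3]
grip_width: 0.498
grasp_force: 0.0
time: 29.2
ee_pos: [0.4866, 0.2788, 0.0529]
ee_rot: [1.0, -0.0, 0.001, -0.0]
wrist_force: [-2.4, -1.0, 5.8]
grip_width: 0.18
grasp_force: 87.7
time: 30.0
ee_pos: [0.4863, 0.2787, 0.1845]
ee_rot: [1.0, 0.0, 0.001, -0.0]
wrist_force: [-1.2, -0.2, -2.9]
grip_width: 0.181
grasp_force: 87.9
[0.48627159 0.27873532 0.18454308] (array([-0.0607,  1.4768,  0.0027]), array([-0.001, -0.002,  0.   ]))
```

```bash
python3 -m crank '[{"dx":0,"dy":0.04,"dz":0,"wx":0,"wy":0,"wz":0},{"dx":-0.01,"dy":0.11,"dz":0,"wx":0,"wy":0,"wz":0},{"dx":-0.01,"dy":0.2,"dz":0,"wx":0,"wy":0,"wz":0},{"dx":-0.01,"dy":0.3,"dz":0,"wx":0,"wy":0,"wz":0},{"dx":-0.02,"dy":0.4,"dz":0,"wx":0,"wy":0,"wz":0},{"dx":-0.02,"dy":0.5,"dz":0,"wx":0,"wy":0,"wz":0},{"dx":-0.02,"dy":0.6,"dz":0,"wx":0,"wy":0,"wz":0},{"dx":-0.03,"dy":0.7,"dz":0,"wx":0,"wy":0,"wz":0}]';python3 -m crank '[{"dx":0,"dy":0.1,"dz":0,"wx":0,"wy":0,"wz":0},{"dx":-0.01,"dy":0.2,"dz":0,"wx":0,"wy":0,"wz":0},{"dx":-0.01,"dy":0.3,"dz":0,"wx":0,"wy":0,"wz":0},{"dx":-0.01,"dy":0.4,"dz":0,"wx":0,"wy":0,"wz":0},{"dx":-0.02,"dy":0.5,"dz":0,"wx":0,"wy":0,"wz":0},{"dx":-0.02,"dy":0.6,"dz":0,"wx":0,"wy":0,"wz":0},{"dx":-0.02,"dy":0.68,"dz":0,"wx":0,"wy":0,"wz":0},{"dx":-0.027,"dy":0.73,"dz":0,"wx":0,"wy":0,"wz":0}]'; python3 -m crank '[{"dx":0,"dy":0.03,"dz":0,"wx":0,"wy":0,"wz":0},{"dx":0,"dy":0.045,"dz":0,"wx":0,"wy":0,"wz":0},{"dx":0,"dy":0.045,"dz":0,"wx":0,"wy":0,"wz":0},{"dx":0,"dy":0.045,"dz":0,"wx":0,"wy":0,"wz":0},{"dx":0,"dy":0.045,"dz":0.03,"wx":0,"wy":0,"wz":0},{"dx":0,"dy":0.045,"dz":0.07,"wx":0,"wy":0,"wz":0},{"dx":0,"dy":0.045,"dz":0.09,"wx":0,"wy":0,"wz":0},{"dx":0,"dy":0.045,"dz":0.1,"wx":0,"wy":0,"wz":0}]';python3 - <<'E'
from h import *
s=state();print(s["ee_pos"],s["q"].round(2),togo([.4635,-.312,.0575],-np.pi/2))
a=snapshot("scene")[:,:,::-1];b=snapshot("side")[:,:,::-1]
cv2.imwrite("pics/over.png",np.hstack([cv2.resize(a[90:240,90:240],(400,400)),cv2.resize(b[60:210,250:400],(400,400))]))
E
```

```text
time: 30.8
ee_pos: [0.4725, -0.0045, 0.1823]
ee_rot: [1.0, -0.001, -0.001, 0.0]
wrist_force: [0.5, 0.5, -2.2]
grip_width: 0.18
grasp_force: 88.0
time: 31.6
ee_pos: [0.4605, -0.2971, 0.1818]
ee_rot: [1.0, -0.002, -0.002, -0.0]
wrist_force: [-0.0, -0.2, -1.9]
grip_width: 0.178
grasp_force: 88.1
time: 32.4
ee_pos: [0.4627, -0.3104, 0.1424]
ee_rot: [1.0, 0.001, -0.001, -0.001]
wrist_force: [0.5, 0.3, -1.7]
grip_width: 0.181
grasp_force: 88.1
[ 0.46269994 -0.31041351  0.14236624] [ 0.67  0.37 -0.19  1.89  0.09  0.9  -1.13] (array([0.0024, 0.0042, 0.2122]), array([-0.001,  0.002,  0.001]))
```

View pics/over.png

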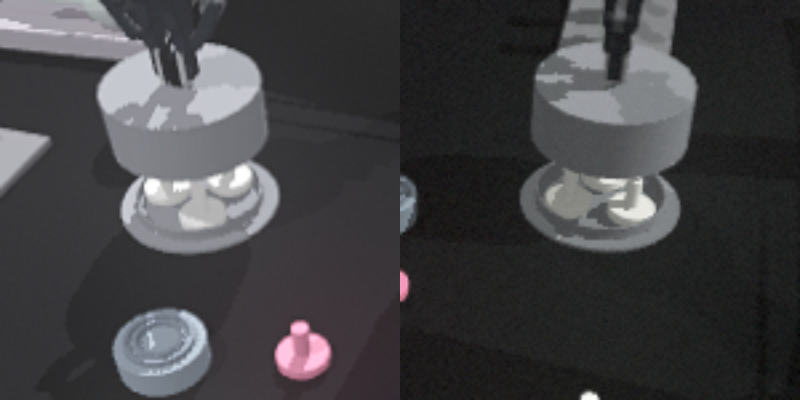

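The cover is level over the tin and the caps below are in place. Lowering slowly.

```bash
python3 -m crank '[{"dx":0.002,"dy":0.003,"dz":0.02,"wx":0,"wy":0,"wz":0},{"dx":0.002,"dy":0.003,"dz":0.04,"wx":0,"wy":0,"wz":0},{"dx":0.002,"dy":0.003,"dz":0.07,"wx":0,"wy":0,"wz":0},{"dx":0.002,"dy":0.003,"dz":0.1,"wx":0,"wy":0,"wz":0},{"dx":0.002,"dy":0.003,"dz":0.13,"wx":0,"wy":0,"wz":0},{"dx":0.002,"dy":0.003,"dz":0.155,"wx":0,"wy":0,"wz":0},{"dx":0.002,"dy":0.003,"dz":0.17,"wx":0,"wy":0,"wz":0},{"dx":0.002,"dy":0.003,"dz":0.175,"wx":0,"wy":0,"wz":0}]'; python3 -m crank '[{"dx":0,"dy":0,"dz":0.006,"wx":0,"wy":0,"wz":0},{"dx":0,"dy":0,"dz":0.014,"wx":0,"wy":0,"wz":0},{"dx":0,"dy":0,"dz":0.022,"wx":0,"wy":0,"wz":0},{"dx":0,"dy":0,"dz":0.028,"wx":0,"wy":0,"wz":0},{"dx":0,"dy":0,"dz":0.033,"wx":0,"wy":0,"wz":0},{"dx":0,"dy":0,"dz":0.036,"wx":0,"wy":0,"wz":0},{"dx":0,"dy":0,"dz":0.036,"wx":0,"wy":0,"wz":0},{"dx":0,"dy":0,"dz":0.036,"wx":0,"wy":0,"wz":0}]'; python3 - <<'E'
from h import *
s=state();print(s["ee_pos"],togo([.4635,-.312,.057],-np.pi/2))
E
```

```text
time: 33.3
ee_pos: [0.4637, -0.3124, 0.0727]
ee_rot: [1.0, 0.0, -0.001, -0.0]
wrist_force: [0.9, 0.1, -2.2]
grip_width: 0.183
grasp_force: 88.1
time: 34.1
ee_pos: [0.4641, -0.3127, 0.0594]
ee_rot: [1.0, 0.0, 0.0, 0.0]
wrist_force: [-0.2, 0.9, -1.8]
grip_width: 0.18
grasp_force: 88.1
[ 0.46408576 -0.31271631  0.05938541] (array([-0.0015, -0.0018,  0.006 ]), array([ 0., -0.,  0.]))
```

Lower by another 2.5 mm, release, then rise.

```bash
python3 -m crank '[{"dx":-0.001,"dy":-0.001,"dz":0.002,"wx":0,"wy":0,"wz":0},{"dx":-0.001,"dy":-0.001,"dz":0.004,"wx":0,"wy":0,"wz":0},{"dx":-0.001,"dy":-0.001,"dz":0.006,"wx":0,"wy":0,"wz":0},{"dx":-0.001,"dy":-0.001,"dz":0.006,"wx":0,"wy":0,"wz":0},{"dx":-0.001,"dy":-0.001,"dz":0.006,"wx":0,"wy":0,"wz":0},{"dx":-0.001,"dy":-0.001,"dz":0.006,"wx":0,"wy":0,"wz":0},{"dx":-0.001,"dy":-0.001,"dz":0.006,"wx":0,"wy":0,"wz":0},{"dx":-0.001,"dy":-0.001,"dz":0.006,"wx":0,"wy":0,"wz":0}]'; python3 -m crank '[{"dx":0,"dy":0,"dz":0,"wx":0,"wy":0,"wz":0},{"dx":0,"dy":0,"dz":0,"wx":0,"wy":0,"wz":0},{"dx":0,"dy":0,"dz":0,"wx":0,"wy":0,"wz":0},{"dx":0,"dy":0,"dz":0,"wx":0,"wy":0,"wz":0},{"dx":0,"dy":0,"dz":-0.03,"wx":0,"wy":0,"wz":0},{"dx":0,"dy":0,"dz":-0.12,"wx":0,"wy":0,"wz":0},{"dx":0,"dy":0,"dz":-0.22,"wx":0,"wy":0,"wz":0},{"dx":0,"dy":0,"dz":-0.3,"wx":0,"wy":0,"wz":0}]' 0;python3 -m crank '[{"dx":0,"dy":0.05,"dz":-0.05,"wx":0,"wy":0,"wz":0},{"dx":0,"dy":0.15,"dz":-0.05,"wx":0,"wy":0,"wz":0},{"dx":0,"dy":0.25,"dz":-0.05,"wx":0,"wy":0,"wz":0},{"dx":0,"dy":0.32,"dz":-0.05,"wx":0,"wy":0,"wz":0},{"dx":0,"dy":0.35,"dz":-0.05,"wx":0,"wy":0,"wz":0},{"dx":0,"dy":0.35,"dz":-0.05,"wx":0,"wy":0,"wz":0},{"dx":0,"dy":0.35,"dz":-0.05,"wx":0,"wy":0,"wz":0},{"dx":0,"dy":0.35,"dz":-0.05,"wx":0,"wy":0,"wz":0}]'; python3 - <<'E'
from h import *
a=snapshot("scene")[:,:,::-1];b=snapshot("side")[:,:,::-1]
q=camera_params("side");
for n,X in dict(knobtop=[.462,-.312,.1],l=[.462+.0805,-.312,.067],r=[.462-.0805,-.312,.067]).items():print(n,w2px(q,X))
for c in("scene","side"):
    for n in("stopper_a","cone_rings","cork_ring"):print(c,n,[np.round(d["at"]).tolist() for d in tip_of(c,n)])
cv2.imwrite("pics/end.png",np.hstack([cv2.resize(a[110:290,100:280],(400,400)),cv2.resize(b[60:210,250:400],(400,400))]))
E
```

```text
time: 34.9
ee_pos: [0.4636, -0.3123, 0.057]
ee_rot: [1.0, 0.0, 0.0, 0.0]
wrist_force: [-0.4, -0.5, -1.0]
grip_width: 0.179
grasp_force: 88.5
time: 35.7
ee_pos: [0.4642, -0.3125, 0.18]
ee_rot: [1.0, 0.0, 0.001, 0.001]
wrist_force: [1.2, 0.0, 0.8]
grip_width: 0.502
grasp_force: 0.0
time: 36.5
ee_pos: [0.4644, -0.45, 0.1971]
ee_rot: [1.0, 0.001, 0.0, -0.001]
wrist_force: [-0.5, 1.0, -0.4]
grip_width: 0.499
grasp_force: 0.0
knobtop [328.01323529 106.25648435]
l [298.12508417 112.93875545]
r [355.94670568 119.96630532]
scene stopper_a [[288.0, 212.0], [284.0, 183.0]]
scene cone_rings [[155.0, 224.0]]
scene cork_ring [[334.0, 272.0]]
side stopper_a [[268.0, 232.0], [317.0, 225.0], [325.0, 132.0]]
side cone_rings [[244.0, 141.0]]
side cork_ring [[186.0, 264.0], [319.0, 225.0]]
```

View pics/end.png

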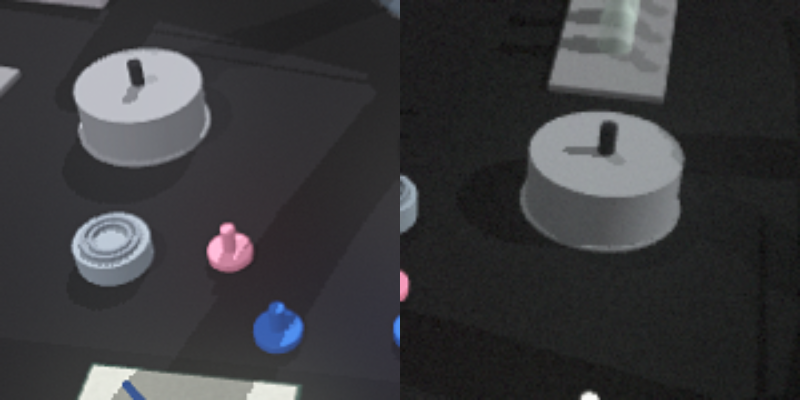

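The cover sits level, with its rim down on the foot all round. Its knob top is at about (328,106) in the side view, exactly as predicted, and the bystanders haven't moved. Handing in.

```bash
python3 -c "
from bench import *
print(hand_in())"
```

```text
the job is handed in; nothing more can be done
None
```

I put the three white caps flat in the tin and set the cover fully down on its foot, with the stoppers and rings left in place; the job is handed in, but hand-in returned no verdict.

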